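# Lock the roller-gap stop of a dough sheeter

### The arm

A 7-joint arm with a two-finger parallel gripper is mounted at the origin on the work surface. World frame = base frame: x ahead of the robot, y to its left, z up, the work surface at z = 0. Lengths are in m, angles in rad, forces in N, time in s.
With the tool pointing down it reaches from about 0.4 to 0.925 m from the base axis. Payload 4.1 kg.
Tool frame: the origin (TCP) lies midway between the tips of the shut fingers; the grasp point (between the pads) lies 19 mm behind it; z points along the fingers, y is the line along which they close (so a half turn about z gives the same grasp; the last joint's range is limited). The gripper opens to 85 mm and grips with 20 to 120 N. Pads are 22 mm wide; open, the fingers measure 114 mm over their backs; the gripper's body (76 mm by 85 mm) begins 54 mm behind the grasp point. The pads swing forward as they close: fully open they stand 13 mm farther back than shut.
Start: joints at [-1.341, 0.398, 0.045, 1.537, -0.019, 1.207, -0.051], TCP at [0.21, 0.615, 0.231] pointing down, gripper open.
Joint ranges: [-2.82, 2.82], [-0.49, 2.23], [-1.37, 1.46], [0, 2.46], [-1.36, 4.5], [0.23, 2], [-2.94, 2.94]. Speed limits (rad/s): [2.57, 2.57, 3.14, 3.14, 3.14, 3.14, 3.14].

### API

Orientations are given as [roll, pitch, yaw] about the fixed x, y, z axes, in that order (R = Rz(yaw) Ry(pitch) Rx(roll)).
In Python, from cell import env gives the robot as it stands.
- The arm moves only by the shell command python3 -m inch 'ROWS' [OPENING] [FORCE]. ROWS is text: rows parted by semicolons, each of 4 numbers parted by spaces: the shift along the tool's x, y, z in m, then the turn about the tool's z in degrees. In form: tx ty tz turn; .... A call has exactly 10 rows; each row is the pose to reach, as a shift and turn from the pose commanded when the call began, along the tool's axes at that moment; what a row does not reach only later rows make up. A row lasts 1/12 s, in which the tool goes at most 41.7 mm and 7.16 degrees, less where a joint would pass 70% of its speed; a pose out of reach is approached as far as the arm can. A call with a gripper value outside its range is refused whole. OPENING is the finger opening in m, from 0 to 0.0854, set as the call begins (- or left out, the last holds). The fingers move at their own pace and stop on an object; FORCE is the grip in N (left out, the last holds). Time passes only in rows, so rows that repeat a pose let the fingers close, or fill a call up. It gives the time, the measured TCP pose, the force, the opening and the grip force at its end, in the units of the state.
- env.get_state(): the state, without advancing time (a new reading comes with each control period).
- env.read_camera(name): name is "side" or "top"; returns the picture (400x640x3 uint8, red, green, blue); there is no depth.
- env.camera_info(name): a dict with "camera_matrix" (3x3 intrinsics, pixels), "position" and "attitude" of the camera in the world. Camera axes: x right, y down, z forward; pixel columns grow to the right and rows downward; lengths in m; the calibration is good to about 2 mm. A picture is of the moment at which its call begins. camera_info takes no time and is no camera call.
- env.job_done(): hands the job in; it is judged then, once.
The state is a dict: "time_s": time; "q": joint angles; "joint_vel": joint speeds; "joint_torque": joint torques, N m; "eef_pos": TCP position; "eef_rot": TCP orientation; "wrist_force": force on the tool from outside, world axes, zero at the start; "wrist_torque": the same for the moment, N m; "width": finger opening in m; "grasp_force": force on a finger pad.
Only numpy, scipy, OpenCV 4.12 (cv2) and the standard library are available. Lean on these libraries where they do the work, as an engineer would, in place of code of your own. Each camera call takes 0.05 s, during which the arm holds its last target. There are 200 camera calls.

### The job

Slide the open-ended spanner flat along the sheeter's deck onto the dark lower nut, with its handle beside the yellow brace post, and let go of it there, so that the post stops the spanner and the lower nut keeps its setting. Then swing the jam nut's lever clockwise (seen from above) until the brass jam nut seats on the lower nut, and nip it up to about 10 N at the lever's knob, held for a moment and certainly not above 13 N. Leave the spanner on the nut and let go of everything; keep the other things on the bench where they are.

Things in the scene. Friction and masses are not known exactly. Their poses are not given: they have to be found in the camera images.
- deck: low steel deck of a dough sheeter, fixed, flat top 30 mm above the table. Origin: on the table, under the axis of the upright threaded stud (top at 85 mm) that carries the two nuts. In its frame it spans x -120 to +200, y -190 to +130 mm; a white roller with end cheeks (top 90 mm above the table) lies along y at x = +165 mm.
- nut_seat (a point): the stud's axis at the deck's top (30 mm above the table), fixed, axes as the deck's. The dark hexagonal lower nut stands on it: 40 mm across flats, 46 across corners, 20 high, two flats facing the deck's +x and -x at the start: the spanner enters moving along the deck's +y, its handle ending up along -y.
- low_nut (a joint): rotation of the lower nut, clockwise from above positive (rad), 0 at the start. It is its setting and only a little friction (0.12 N m) holds it, less than the jam nut needs to be nipped up. Up to 0.2 rad is taken up by the play of spanner and post.
- brace_post: yellow upright post, 14 mm thick, 28 high, fixed on the deck at x = -20, y = -115 mm of the deck's frame (origin at its foot). A spanner on the lower nut, handle along the deck's -y, clears it by 3 mm ; when the jam nut is tightened clockwise the neck comes to rest on it.
- spanner: loose open-ended spanner, 0.28 kg, flat on the table. Origin: underside, jaw centre (on the stud's axis when on). +x points out of the mouth; the handle ends at x = -235 mm. Jaw 12 mm thick, 66 wide, back at -40; mouth 42 wide, tips rounded at +16, throat at -25 mm. Neck 20 mm wide; red handle 22 wide, 16 thick, from -130 to -235 mm.
- spanner_grip (a point): point to grip: middle of the red handle's height, 165 mm behind the jaw centre, 8 mm above the underside, near the centre of mass; axes as the spanner's. The jaw does not pass the brace post along the deck: lower it between post and nut, jaw centre about 50 mm short of the stud, 1 to 5 mm over the deck, then slide.
- lever_knob (a point): centre of the top of the black upright knob on the jam nut's lever: cylinder 22 mm across, top 112.5 mm above the table, foot 66 mm. Under it a 13 mm steel bar runs to the nut. The knob circles the stud at 100 mm radius; it starts on the deck's +y side and goes clockwise (towards the deck's +x) to tighten. The point turns with the lever.
- jam_lever: brass jam nut, 40 mm across flats, 15 high, just above the lower nut, in one piece with its lever and knob; origin on the stud's axis, 50.5 mm above the table, turns with the lever. Once seated it yields only above 3.5 N at the knob, then springily: 8 to 14 mm of knob travel per 10 N, of which it keeps a part. How tight it is shows only in the force at the knob.
- jam_run (a joint): rotation of the jam nut down to first touch (rad), clockwise positive: starts between -1.1 and -0.4 and stops at 0, where it meets the lower nut. It runs easily (0.04 N m) both ways, so do not push the lever back on letting go. From there it still beds in almost as easily (0.065 N m) over a further 0 to 0.5 rad, different each time and not measured, until it is seated and resists.
- small_wrench: small wrench 150 mm long lying on the table; does not fit, leave it
- spare_washer: spare steel washer 36 mm across, 5 mm thick, lying on the deck; leave it
- flour_jar: glass jar 80 mm across, 110 mm tall; leave it
- oil_bottle: amber bottle 60 mm across, 190 mm tall; leave it
- scraper: steel dough scraper with wooden grip, about 100 x 95 mm; leave it
- boule: round loaf 150 mm across, 73 mm tall; leave it

How it is judged:
By the outcome, as a careful person would: the job done as asked, in the order asked, and still so for the second after the job is handed in, with the robot touching nothing.
It also fails if it takes over 72 s, if anything falls off the work surface, if the arm or the gripper's body presses on something with over 40 N, if the wrist force passes 120 N, or if a joint passes its speed limit or range.

## Working session

There is one attempt and no reset: what is moved stays moved. The work goes in short steps, Python scripts to look and compute and a shell command to move; the robot and the scene stay as the last step left them, time stands still between calls to the robot, and variables do not carry over. Pictures are saved under pics/ and viewed, at most 10 in all, crops included, and the job is handed in when it is done.

```bash
ls; mkdir -p pics
python3 - <<'E'
from cell import env
import cv2
for n in("side","top"):
    cv2.imwrite(f"pics/{n}0.png",env.read_camera(n)[:,:,::-1]); print(n,env.camera_info(n))
s=env.get_state();print({k:s[k] for k in("time_s","eef_pos","eef_rot","width","wrist_force")})
E
```

```text
pics
side {'camera_matrix': array([[375.29230005,   0.        , 318.78023888],
       [  0.        , 375.29230005, 198.40068911],
       [  0.        ,   0.        ,   1.        ]]), 'position': array([ 0.10986932, -0.77686341,  0.69160764]), 'attitude': array([-2.14796087,  0.00568688, -0.50357523])}
top {'camera_matrix': array([[482.39429707,   0.        , 319.81278001],
       [  0.        , 482.39429707, 201.58926493],
       [  0.        ,   0.        ,   1.        ]]), 'position': array([0.43279692, 0.04050253, 1.52710467]), 'attitude': array([-3.07402874,  0.01106101, -1.58019256])}
{'time_s': 0.1, 'eef_pos': array([0.20968293, 0.61462954, 0.23035935]), 'eef_rot': array([-3.13982142e+00,  1.17121012e-04,  2.81291919e+00]), 'width': 0.0851551956743695, 'wrist_force': array([ 0.31006107,  0.04029818, -0.3913768 ])}
```

View pics/top0.png

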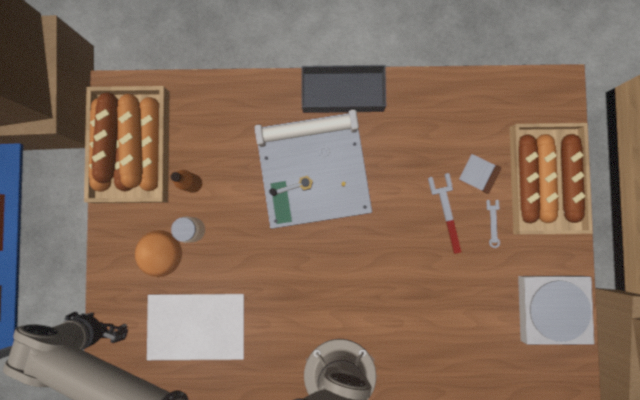

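View pics/side0.png

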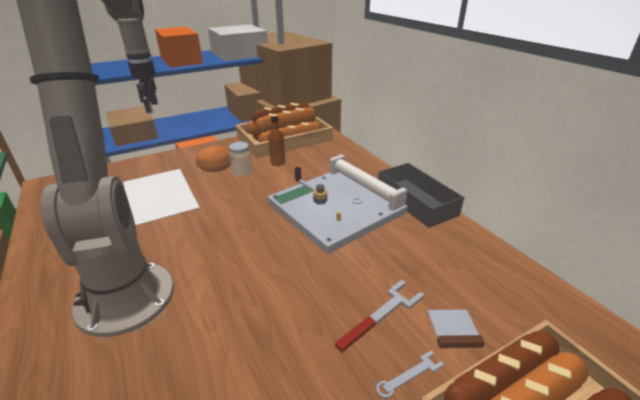

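```bash
cat > h.py <<'E'
import numpy as np, cv2
from scipy.spatial.transform import Rotation as R
from cell import env
def cam(n):
    c=env.camera_info(n); return c["camera_matrix"],np.array(c["position"]),R.from_euler("xyz",c["attitude"]).as_matrix()
def back(n,uv,z):
    K,p,M=cam(n); d=M@np.linalg.solve(K,[uv[0],uv[1],1]); return p+d*(z-p[2])/d[2]
def proj(n,P):
    K,p,M=cam(n); q=K@(M.T@(np.array(P)-p)); return q[:2]/q[2]
E
python3 - <<'E'
from h import *
im=cv2.imread("pics/top0.png")
a=cv2.resize(im[105:235,245:385],None,fx=4,fy=4,interpolation=cv2.INTER_CUBIC)
b=cv2.resize(im[165:260,420:475],None,fx=4,fy=4,interpolation=cv2.INTER_CUBIC)
o=np.zeros((520,800,3),np.uint8); o[:a.shape[0],:560]=a; o[:380,570:790]=b
cv2.imwrite("pics/c0.png",o)
# red handle via mask
hsv=cv2.cvtColor(im,cv2.COLOR_BGR2HSV)
m=((hsv[...,0]<6)|(hsv[...,0]>172))&(hsv[...,1]>170); m[:, :430]=0;m[:,480:]=0;m[:210]=0;m[260:]=0
print(m.sum(),cv2.minAreaRect(np.argwhere(m)[:,::-1].astype(np.float32)))
v,u=np.nonzero(m);print(back("top",(u.mean(),v.mean()),.012))
for z,uv in((.03,(258,148)),):print(back("top",uv,z))
E
```

```text
146 ((453.5, 237.0), (31.2719783782959, 6.028801441192627), 76.50426483154297)
[ 0.41944276 -0.3603869   0.012     ]
[0.7048118  0.24854761 0.03      ]
```

View pics/c0.png

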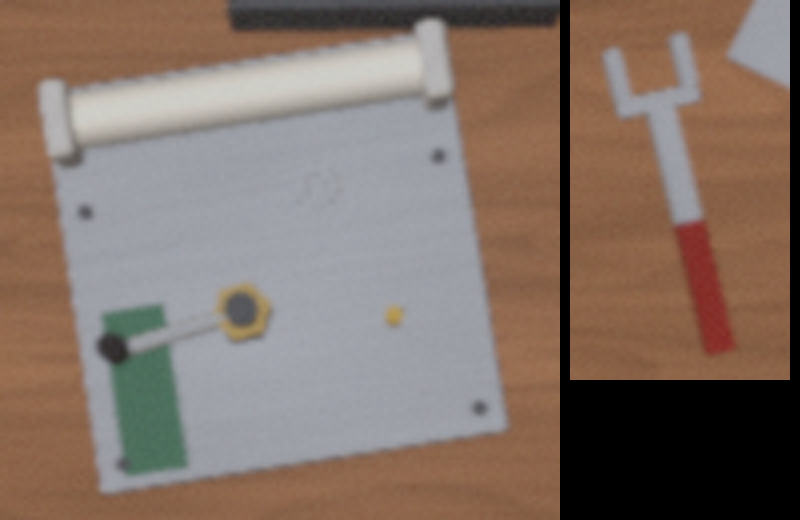

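Run:
```python
from h import *
from scipy.optimize import least_squares
A=lambda x,y:((x+.5)/4-.5+245,(y+.5)/4-.5+105)
B=lambda x,y:((x-570+.5)/4-.5+420,(y+.5)/4-.5+165)
def fit(F,x0):
    def f(p):
        c,s=np.cos(p[2]),np.sin(p[2])
        return np.concatenate([proj("top",(p[0]+c*X-s*Y,p[1]+s*X+c*Y,Z))-uv for (X,Y,Z),uv in F])
    r=least_squares(f,x0,loss="soft_l1");print(np.round(r.x,4),np.degrees(r.x[2]));print(np.round(r.fun.reshape(-1,2),2).tolist());return r.x
D=fit([((-.12,.13,.03),A(101,492)),((-.12,-.19,.03),A(507,430)),((-.02,-.115,.058),A(394,315)),((0,0,.085),A(241,308))],[.6,.1,0.1])
S=fit([((.016,-.027,.012),B(682,35)),((.016,.027,.012),B(611,51)),((-.235,.011,.014),B(706,354)),((-.235,-.011,.014),B(735,347)),((-.13,0,.014),B(690,222)),((-.04,.033,.012),B(621,117)),((-.04,-.033,.012),B(698,98))],[.55,-.34,.2])
k=back("top",A(114,346),.1125)
c,s=np.cos(D[2]),np.sin(D[2]);M=np.array([[c,-s],[s,c]])
d=M.T@(k[:2]-D[:2]);print("knob",k,d,np.hypot(*d),"angle cw from +y",np.degrees(np.arctan2(d[0],d[1])))
g=S[:2]-.165*np.array([np.cos(S[2]),np.sin(S[2])]);print("grip",g)
for n,l in(("pre",-.05),("on",0)):
    j=D[:2]+M@[0,l];print(n,"jaw",j,"grip",j+M@[0,-.165])
print("knob r from base etc; side reproj of D,S:",proj("side",(*D[:2],.085)),proj("side",(*g,.016)))
```

```text
[0.5916 0.1005 0.1407] 8.060347350909474
[[-0.16, 0.11], [0.31, 0.16], [0.06, -0.13], [-0.19, -0.14]]
[ 0.6013 -0.3213  0.21  ] 12.032109823884143
[[-0.96, -0.66], [0.08, -0.93], [0.29, 0.38], [-0.06, 0.58], [-0.22, -0.34], [-0.13, 0.27], [1.09, 0.45]]
knob [0.56096894 0.1925423  0.1125    ] [-0.01737123  0.09546861] 0.09703615485806369 angle cw from +y -10.312575176699688
grip [ 0.43996624 -0.355679  ]
pre jaw [0.59856559 0.05094651] grip [ 0.62170124 -0.11242345]
on jaw [0.59155479 0.10045256] grip [ 0.61469044 -0.0629174 ]
knob r from base etc; side reproj of D,S: [319.41631284 186.28253617] [360.29520918 326.83333271]
```

```bash
cat > to.py <<'E'
import sys
from h import *
s=env.get_state();p=s["eef_pos"];r=R.from_euler("xyz",s["eef_rot"]).as_matrix()
x,y,z,yw=map(float,sys.argv[1:5]);d=r.T@(np.array([x,y,z])-p)
yaw=np.degrees(np.arctan2(r[1,0],r[0,0]))
print("t",s["time_s"],"pos",p.round(4),"yaw",round(yaw,2),"tilt z",r[:,2].round(4),"F",np.round(s["wrist_force"],2),"w",round(s["width"],4),"gf",round(s["grasp_force"],1))
print("SHIFT",d.round(4),"turn",round((yaw-yw+180)%360-180,2))
E
python3 -m inch '-0.441 -0.394 0 70;-0.441 -0.394 0 70;-0.441 -0.394 0 70;-0.441 -0.394 0 70;-0.441 -0.394 0 70;-0.441 -0.394 0 70;-0.441 -0.394 0 70;-0.441 -0.394 0 70;-0.441 -0.394 0 70;-0.441 -0.394 0 70' 0.06 60; python3 to.py 0.5 0.0 0.23 50
```

```text
time_s: 0.93
eef_pos: [0.4146, 0.2501, 0.2312]
eef_rot: [-3.141, -0.0, 1.586]
wrist_force: [0.9, -0.3, 0.0]
width: 0.06
grasp_force: 0.0
t 0.9333 pos [0.4146 0.2501 0.2312] yaw 90.85 tilt z [-3.e-04  3.e-04 -1.e+00] F [ 0.93 -0.26  0.  ] w 0.06 gf 0.0
SHIFT [-0.2513  0.0816  0.0011] turn 40.85
```

```bash
python3 -m inch '-0.13 0.07 0 7;-0.13 0.07 0 14;-0.13 0.07 0 21;-0.13 0.07 0 28;-0.35 0.08 0 35;-0.35 0.08 0 42;-0.35 0.08 0 49;-0.35 0.08 0 56;-0.4 0.07 0 63;-0.45 0.06 0 70'; python3 to.py 0.44 -0.3557 0.1 12.03
```

```text
time_s: 1.77
eef_pos: [0.491, -0.1275, 0.2312]
eef_rot: [3.141, -0.0, 0.364]
wrist_force: [1.3, -0.2, -1.0]
width: 0.0599
grasp_force: 0.0
t 1.7667 pos [ 0.491  -0.1275  0.2312] yaw 20.85 tilt z [ 5.e-04  1.e-04 -1.e+00] F [ 1.26 -0.24 -1.04] w 0.0599 gf 0.0
SHIFT [-0.1289  0.1951  0.1312] turn 8.82
```

```bash
python3 -m inch '-0.129 0.195 0.1 8.8;-0.129 0.195 0.131 8.8;-0.129 0.195 0.131 8.8;-0.129 0.195 0.131 8.8;-0.129 0.195 0.131 8.8;-0.129 0.195 0.131 8.8;-0.129 0.195 0.131 8.8;-0.129 0.195 0.131 8.8;-0.129 0.195 0.131 8.8;-0.129 0.195 0.131 8.8'; python3 to.py 0.44 -0.3557 0.005 12.03
```

```text
time_s: 2.6
eef_pos: [0.4421, -0.353, 0.1004]
eef_rot: [-3.141, -0.001, 0.217]
wrist_force: [0.2, 0.8, 0.1]
width: 0.0604
grasp_force: 0.0
t 2.6 pos [ 0.4421 -0.353   0.1004] yaw 12.43 tilt z [ 5.0e-04  1.1e-03 -1.0e+00] F [0.24 0.84 0.06] w 0.0604 gf 0.0
SHIFT [-0.0027  0.0023  0.0954] turn 0.4
```

```bash
python3 -m inch '0 0 0.03 0;0 0 0.06 0;0 0 0.075 0;0 0 0.085 0;0 0 0.09 0;0 0 0.094 0;0 0 0.094 0;0 0 0.094 0;0 0 0.094 0;0 0 0.094 0'; python3 to.py 0.44 -0.3557 0.005 12.03
```

```text
time_s: 3.43
eef_pos: [0.4419, -0.3545, 0.0071]
eef_rot: [3.141, -0.001, 0.216]
wrist_force: [-0.8, 0.8, -0.5]
width: 0.06
grasp_force: 0.0
t 3.4333 pos [ 0.4419 -0.3545  0.0071] yaw 12.37 tilt z [ 1.5e-03 -7.0e-04 -1.0e+00] F [-0.78  0.8  -0.53] w 0.06 gf 0.0
SHIFT [-0.0021  0.0007  0.0021] turn 0.34
```

```bash
python3 -m inch '0 0 0 0;0 0 0 0;0 0 0 0;0 0 0 0;0 0 0 0;0 0 0 0;0 0 0 0;0 0 0 0;0 0 0 0;0 0 0 0' 0.0 60; python3 to.py 0.44 -0.3557 0.005 12.03;python3 - <<'E'
from h import *
i=env.read_camera("side")[:,:,::-1]
cv2.imwrite("pics/s1.png",cv2.resize(i[240:400,280:480],None,fx=4,fy=4)[:600])
E
```

```text
time_s: 4.27
eef_pos: [0.4417, -0.3552, 0.007]
eef_rot: [3.14, -0.001, 0.215]
wrist_force: [-0.3, -0.6, 4.4]
width: 0.0202
grasp_force: 59.9
t 4.2667 pos [ 0.4417 -0.3552  0.007 ] yaw 12.33 tilt z [ 0.0013 -0.0014 -1.    ] F [-0.35 -0.59  4.36] w 0.0202 gf 59.9
SHIFT [-0.0018  0.0002  0.002 ] turn 0.3
```

View pics/s1.png

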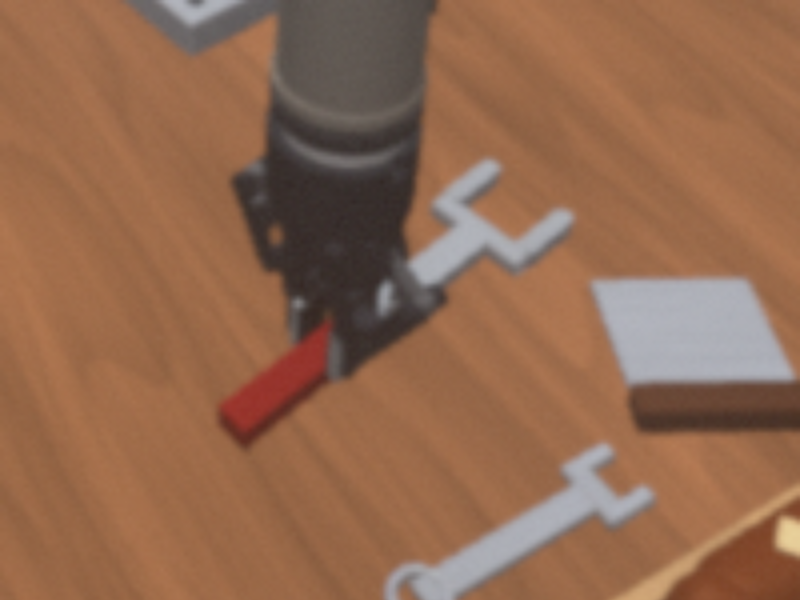

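```bash
python3 -m inch '0 0 0 0;0 0 0 0;0 0 0 0;0 0 0.004 0;0 0 0.004 0;0 0 0.004 0;0 0 0.004 0;0 0 0.004 0;0 0 0.004 0;0 0 0.004 0' 0.035 80;python3 -m inch '0 0 0 0;0 0 0 0;0 0 0 0;0 0 0 0;0 0 0 0;0 0 0 0;0 0 0 0;0 0 0 0;0 0 0 0;0 0 0 0' 0.0 80; python3 -m inch '0 0 -0.005 0;0 0 -0.01 0;0 0 -0.03 0;0 0 -0.05 0;0 0 -0.07 0;0 0 -0.09 0;0 0 -0.09 0;0 0 -0.09 0;0 0 -0.09 0;0 0 -0.09 0'; python3 to.py 0.6217 -0.1124 0.1 98.06
```

```text
time_s: 5.15
eef_pos: [0.4414, -0.3541, 0.0023]
eef_rot: [-3.142, -0.0, 0.216]
wrist_force: [-0.3, 1.4, 0.0]
width: 0.035
grasp_force: 0.0
time_s: 5.98
eef_pos: [0.4415, -0.3545, 0.0027]
eef_rot: [3.141, -0.001, 0.216]
wrist_force: [0.1, 0.2, 5.4]
width: 0.0195
grasp_force: 79.7
time_s: 6.82
eef_pos: [0.4404, -0.353, 0.0907]
eef_rot: [-3.139, 0.002, 0.216]
wrist_force: [1.0, 0.1, -3.2]
width: 0.0199
grasp_force: 78.8
t 6.8167 pos [ 0.4404 -0.353   0.0907] yaw 12.38 tilt z [-0.0025  0.0019 -1.    ] F [ 1.01  0.09 -3.23] w 0.0199 gf 78.8
SHIFT [ 0.2287 -0.1962 -0.0093] turn -85.68
```

```bash
python3 -m inch '0 0 -0.02 -3;0.02 -0.02 -0.04 -9;0.04 -0.04 -0.05 -15;0.065 -0.055 -0.05 -21;0.09 -0.075 -0.05 -27;0.115 -0.1 -0.05 -33;0.14 -0.12 -0.05 -39;0.165 -0.14 -0.05 -45;0.19 -0.16 -0.05 -51;0.2 -0.18 -0.05 -57'; python3 to.py 0.6215 -0.1104 0.14 98.06
```

```text
time_s: 7.65
eef_pos: [0.6007, -0.1322, 0.1407]
eef_rot: [3.141, -0.001, 1.219]
wrist_force: [0.6, 0.5, -2.9]
width: 0.0197
grasp_force: 79.1
t 7.65 pos [ 0.6007 -0.1322  0.1407] yaw 69.83 tilt z [ 6.e-04  6.e-04 -1.e+00] F [ 0.56  0.45 -2.94] w 0.0197 gf 79.1
SHIFT [0.0276 0.012  0.0008] turn -28.23
```

```bash
python3 -m inch '0.005 0.002 0 -6;0.01 0.004 0 -12;0.015 0.006 0 -18;0.02 0.009 0 -24;0.027 0.012 0 -28;0.027 0.012 0 -28;0.027 0.012 0 -28;0.027 0.012 0 -28;0.027 0.012 0 -28;0.027 0.012 0 -28'; python3 to.py 0.6215 -0.1104 0.1 98.06
python3 - <<'E'
from h import *
i=env.read_camera("top")[:,:,::-1]; cv2.imwrite("pics/t2raw.png",i)
cv2.imwrite("pics/t2.png",cv2.resize(i[100:240,245:425],None,fx=4,fy=4,interpolation=cv2.INTER_CUBIC))
E
```

```text
time_s: 8.48
eef_pos: [0.6184, -0.115, 0.142]
eef_rot: [-3.141, 0.0, 1.698]
wrist_force: [-0.1, -0.2, -2.9]
width: 0.0198
grasp_force: 79.0
t 8.4833 pos [ 0.6184 -0.115   0.142 ] yaw 97.28 tilt z [-6.e-04 -2.e-04 -1.e+00] F [-0.06 -0.17 -2.88] w 0.0198 gf 79.0
SHIFT [0.0042 0.0037 0.042 ] turn -0.78
```

View pics/t2.png

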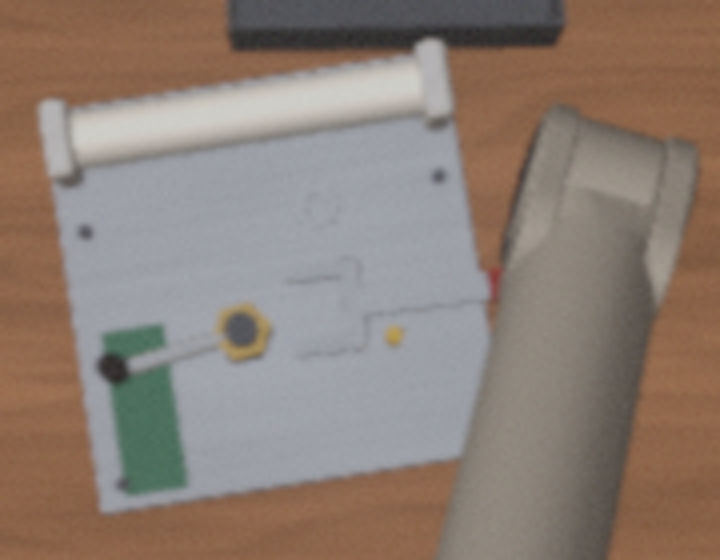

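Run:
```python
from h import *
A=lambda x,y:((x+.5)/4-.5+245,(y+.5)/4-.5+100)
p=env.get_state()["eef_pos"];yaw=np.radians(97.4);c,s=np.cos(yaw),np.sin(yaw)
# spanner coords rel TCP
for n,q in dict(jawnear0=(298,355),jawnear1=(365,347),neck0=(370,315),neck1=(488,298),tipfar=(285,283),tipfarin=(338,277)).items():
    w=back("top",A(*q),.145)-p; print(n,np.round(1000*np.array([c*w[0]+s*w[1],-s*w[0]+c*w[1]]),1))
print(proj("top",(0.5916,0.1005,.085)), A(241,328))
```

```text
jawnear0 [176.9  31.4]
jawnear1 [128.4  32.4]
neck0 [121.6  10. ]
neck1 [35.7  9.7]
tipfar [179.  -21.5]
tipfarin [140.5 -20.5]
[304.66572229 181.47256685] (304.875, 181.625)
```

```bash
python3 -m inch '0 0 0 0;0 0 0.02 0;0 0 0.04 0;0 0 0.055 0;0 0 0.065 0;0 0 0.07 0;0 0 0.07 0;0 0 0.07 0;0 0 0.07 0;0 0 0.07 0'; python3 to.py 0.6215 -0.1109 0.036 98.06
```

```text
time_s: 9.37
eef_pos: [0.6198, -0.1146, 0.0735]
eef_rot: [3.139, 0.0, 1.699]
wrist_force: [-0.5, 0.1, -2.2]
width: 0.0203
grasp_force: 79.0
t 9.3667 pos [ 0.6198 -0.1146  0.0735] yaw 97.36 tilt z [ 2.3e-03 -1.0e-04 -1.0e+00] F [-0.48  0.08 -2.21] w 0.0203 gf 79.0
SHIFT [0.0035 0.0021 0.0375] turn -0.7
```

```bash
python3 -m inch '0.001 0.001 0 -0.4;0.003 0.0025 0 -0.7;0.003 0.0025 0.01 -0.7;0.003 0.0025 0.02 -0.7;0.003 0.0025 0.027 -0.7;0.003 0.0025 0.032 -0.7;0.003 0.0025 0.036 -0.7;0.003 0.0025 0.037 -0.7;0.003 0.0025 0.037 -0.7;0.003 0.0025 0.037 -0.7'; python3 to.py 0.6147 -0.0614 0.036 98.06;  python3 - <<'E'
from h import *
i=env.read_camera("top")[:,:,::-1]; cv2.imwrite("pics/t3raw.png",i)
j=env.read_camera("side")[:,:,::-1]; cv2.imwrite("pics/s3raw.png",j)
a=cv2.resize(i[140:200,285:385],None,fx=5,fy=5,interpolation=cv2.INTER_CUBIC)
b=cv2.resize(j[160:220,285:385],None,fx=5,fy=5,interpolation=cv2.INTER_CUBIC)
cv2.imwrite("pics/t3.png",np.vstack([a,b])[:600])
E
```

```text
time_s: 10.2
eef_pos: [0.6212, -0.1113, 0.0355]
eef_rot: [3.141, 0.0, 1.711]
wrist_force: [0.5, -0.3, -2.4]
width: 0.0197
grasp_force: 79.1
t 10.2 pos [ 0.6212 -0.1113  0.0355] yaw 98.05 tilt z [ 5.e-04 -1.e-04 -1.e+00] F [ 0.45 -0.31 -2.42] w 0.0197 gf 79.1
SHIFT [ 0.0503  0.0005 -0.0006] turn -0.01
```

View pics/t3.png

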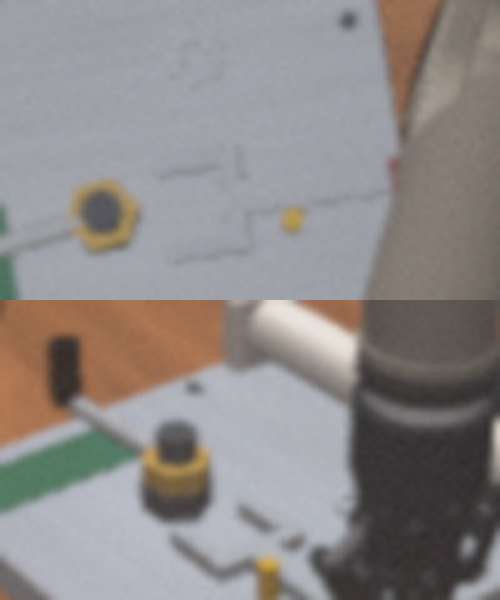

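Run:
```python
from h import *
A=lambda x,y:((x+.5)/5-.5+285,(y+.5)/5-.5+140)
c,s=np.cos(.1407),np.sin(.1407)
for q,z in(((172,263),.039),((246,249),.039),((160,178),.039),((215,168),.039),((252,211),.039),((385,192),.039),((292,220),.058),((102,212),.085)):
    w=back("top",A(*q),z)-[.5916,.1005,0]; print(q,np.round(1000*np.array([c*w[0]+s*w[1],-s*w[0]+c*w[1]]),1))
```

```text
(172, 263) [-34.4 -37.8]
(246, 249) [-32.7 -84.4]
(160, 178) [ 19.1 -38.3]
(215, 168) [ 20.1 -73. ]
(252, 211) [ -9.9 -91.7]
(385, 192) [ -10.6 -174.9]
(292, 220) [ -21.  -114.3]
(102, 212) [-1.7 -0.8]
```

```bash
python3 -m inch '0.004 0 0 0;0.009 0 0 0;0.014 0 0.0005 0;0.019 0 0.001 0;0.024 0 0.001 0;0.028 0 0.001 0;0.031 0 0.001 0;0.032 0 0.001 0;0.032 0 0.001 0;0.032 0 0.001 0'; python3 to.py 0.6147 -0.0614 0.036 98.06
```

```text
time_s: 11.13
eef_pos: [0.6165, -0.0797, 0.0343]
eef_rot: [3.141, 0.0, 1.711]
wrist_force: [0.3, 0.1, -3.8]
width: 0.0198
grasp_force: 79.1
t 11.1333 pos [ 0.6165 -0.0797  0.0343] yaw 98.06 tilt z [ 2.e-04 -2.e-04 -1.e+00] F [ 0.26  0.07 -3.78] w 0.0198 gf 79.1
SHIFT [ 0.0184  0.0007 -0.0017] turn -0.0
```

```bash
python3 -m inch '0.003 0 0 0;0.006 0 0 0;0.009 0 0 0;0.012 0 0 0;0.015 0 0 0;0.017 0 0 0;0.018 0 0 0;0.018 0 0 0;0.018 0 0.001 0;0.018 0 0.0015 0'; python3 to.py 0.6147 -0.0614 0.036 98.06;  python3 - <<'E'
from h import *
i=env.read_camera("top")[:,:,::-1]; cv2.imwrite("pics/t4raw.png",i)
j=env.read_camera("side")[:,:,::-1]; cv2.imwrite("pics/s4raw.png",j)
a=cv2.resize(i[140:200,285:385],None,fx=5,fy=5,interpolation=cv2.INTER_CUBIC)
b=cv2.resize(j[160:220,285:385],None,fx=5,fy=5,interpolation=cv2.INTER_CUBIC)
cv2.imwrite("pics/t4.png",np.vstack([a,b])[:600])
E
```

```text
time_s: 11.97
eef_pos: [0.614, -0.0617, 0.0328]
eef_rot: [3.141, -0.0, 1.711]
wrist_force: [0.8, 0.4, -1.5]
width: 0.0192
grasp_force: 79.1
t 11.9667 pos [ 0.614  -0.0617  0.0328] yaw 98.05 tilt z [ 3.e-04  1.e-04 -1.e+00] F [ 0.75  0.42 -1.48] w 0.0192 gf 79.1
SHIFT [ 0.0002  0.0007 -0.0032] turn -0.01
```

View pics/t4.png

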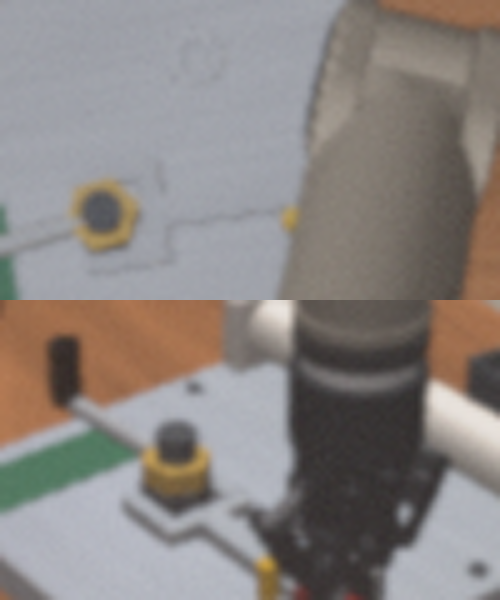

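```bash
python3 -m inch '0 0 0 0;0 0 0 0;0 0 0 0;0 0 0 0;0 0 0 0;0 0 0 0;0 0 -0.005 0;0 0 -0.015 0;0 0 -0.03 0;0 0 -0.05 0' 0.045; python3 -m inch '0 0 -0.03 0;0 0 -0.06 0;0 0 -0.08 0;0 0 -0.08 -6;0 0 -0.08 -12;0 0 -0.08 -18;0 0 -0.08 -24;0 0 -0.08 -30;0 0 -0.08 -36;0 0 -0.08 -42' 0; python3 to.py 0.5173 0.1812 0.16 198.4
```

```text
time_s: 12.9
eef_pos: [0.6131, -0.0616, 0.083]
eef_rot: [-3.14, -0.0, 1.711]
wrist_force: [-0.2, 1.1, -0.1]
width: 0.045
grasp_force: 0.0
time_s: 13.73
eef_pos: [0.6141, -0.0619, 0.1639]
eef_rot: [3.141, 0.001, 2.449]
wrist_force: [0.5, -1.1, -0.1]
width: -0.0001
grasp_force: 0.0
t 13.7333 pos [ 0.6141 -0.0619  0.1639] yaw 140.34 tilt z [ 1.1e-03 -1.0e-04 -1.0e+00] F [ 0.49 -1.07 -0.1 ] w -0.0001 gf 0.0
SHIFT [0.2296 0.1254 0.0038] turn -58.06
```

```bash
python3 -m inch '0.025 0.013 0 -6;0.05 0.026 0 -12;0.08 0.04 0 -18;0.11 0.06 0 -24;0.14 0.075 0 -30;0.17 0.09 0 -36;0.2 0.11 0 -42;0.23 0.125 0 -48;0.23 0.125 0 -54;0.23 0.125 0 -58'; python3 -m inch '0 0 0 0;0 0 0 0;0 0 0 0;0 0 0 0;0 0 0 0;0 0 0 0;0 0 0 0;0 0 0 0;0 0 0 0;0 0 0 0' 0; python3 to.py 0.5173 0.1812 0.083 198.4
python3 - <<'E'
from h import *
i=env.read_camera("top")[:,:,::-1]
j=env.read_camera("side")[:,:,::-1]
a=cv2.resize(i[140:200,285:385],None,fx=5,fy=5,interpolation=cv2.INTER_CUBIC)
b=cv2.resize(j[160:220,265:365],None,fx=5,fy=5,interpolation=cv2.INTER_CUBIC)
cv2.imwrite("pics/t5.png",np.vstack([a,b])[:600])
E
```

```text
time_s: 14.57
eef_pos: [0.5169, 0.1849, 0.164]
eef_rot: [3.141, 0.001, -2.816]
wrist_force: [1.1, -0.8, 0.4]
width: -0.0002
grasp_force: 0.0
time_s: 15.4
eef_pos: [0.5178, 0.1818, 0.1628]
eef_rot: [3.142, -0.0, -2.826]
wrist_force: [-0.6, 0.8, -0.4]
width: 0.0001
grasp_force: 0.0
t 15.4 pos [0.5178 0.1818 0.1628] yaw -161.94 tilt z [-1.e-04  1.e-04 -1.e+00] F [-0.6   0.83 -0.42] w 0.0001 gf 0.0
SHIFT [ 0.0007 -0.0005  0.0798] turn -0.34
```

View pics/t5.png

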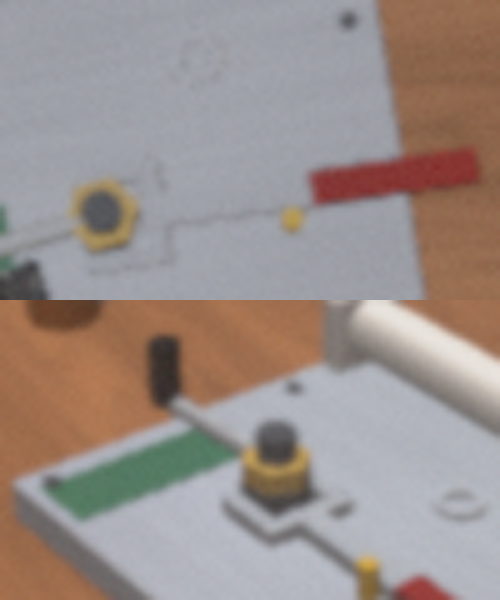

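```bash
cat > g.py <<'E'
# prints force along the push (reaction on +tool x); exit 1 if above limit
import sys
from h import *
s=env.get_state();r=R.from_euler("xyz",s["eef_rot"]).as_matrix();F=r.T@np.array(s["wrist_force"])
c,k=np.cos(.1407),np.sin(.1407);w=s["eef_pos"]-np.array([.5916,.1005,0]);t=r.T@w
yaw=np.degrees(np.arctan2(r[1,0],r[0,0]))%360
print("t %.2f F_tool %s stud->tcp in tool %s a=%.2f"%(s["time_s"],F.round(2),(t*1000).round(1)[:2],188.06-yaw))
sys.exit(abs(F[0])>float(sys.argv[1]))
E
python3 -m inch '0 0 0.02 0;0 0 0.04 0;0 0 0.06 0;0 0 0.075 0;0 0 0.08 0;0 0 0.08 0;0 0 0.08 0;0 0 0.08 0;0 0 0.08 0;0 0 0.08 0' >/dev/null; python3 g.py 5; python3 -m inch '-0.003 0 0 0;-0.006 0 0 0;-0.009 0 0 0;-0.012 0 0 0;-0.015 0 0 0;-0.018 0 0 0;-0.021 0 0 0;-0.023 0 0 0;-0.023 0 0 0;-0.023 0 0 0' >/dev/null; python3 g.py 5
```

```text
t 16.33 F_tool [-0.99  0.09 -0.21] stud->tcp in tool [ 44.  100.3] a=-10.01
t 17.17 F_tool [ 0.09 -0.76 -0.67] stud->tcp in tool [ 21.9 100.2] a=-10.00False
False
```

```bash
python3 -m inch '-0.0035 0.0007 0 2;-0.007 0.0013 0 4;-0.0106 0.0018 0 6;-0.0141 0.0021 0 8;-0.0177 0.0023 0 10;-0.0213 0.0024 0 12;-0.0249 0.0023 0 14;-0.0284 0.0022 0 16;-0.032 0.0019 0 18;-0.0355 0.0015 0 20' >/dev/null; python3 g.py 5;  python3 - <<'E'
from h import *
i=env.read_camera("top")[:,:,::-1]
j=env.read_camera("side")[:,:,::-1]
a=cv2.resize(i[140:200,255:355],None,fx=5,fy=5,interpolation=cv2.INTER_CUBIC)
b=cv2.resize(j[140:200,265:365],None,fx=5,fy=5,interpolation=cv2.INTER_CUBIC)
cv2.imwrite("pics/t6.png",np.vstack([a,b])[:600])
E
```

```text
t 18.00 F_tool [ 1.43 -1.04 -0.64] stud->tcp in tool [ 22.6 100.2] a=10.08False
```

View pics/t6.png

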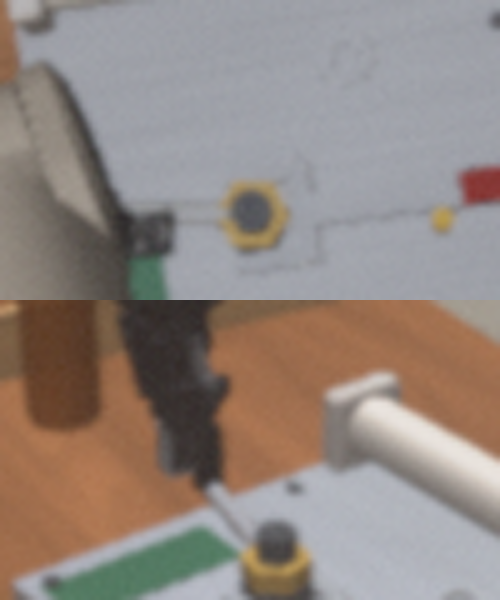

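```bash
python3 -m inch '-0.0009 0.0002 0 0.5;-0.0017 0.0004 0 1;-0.0026 0.0005 0 1.5;-0.0035 0.0007 0 2;-0.0044 0.0009 0 2.5;-0.0053 0.001 0 3;-0.0061 0.0012 0 3.5;-0.0061 0.0012 0 3.5;-0.0061 0.0012 0 3.5;-0.0061 0.0012 0 3.5' >/dev/null; python3 g.py 2.4 && python3 -m inch '-0.0009 0.0002 0 0.5;-0.0017 0.0004 0 1;-0.0026 0.0005 0 1.5;-0.0035 0.0007 0 2;-0.0044 0.0009 0 2.5;-0.0053 0.001 0 3;-0.0061 0.0012 0 3.5;-0.0061 0.0012 0 3.5;-0.0061 0.0012 0 3.5;-0.0061 0.0012 0 3.5' >/dev/null && python3 g.py 2.4 && python3 -m inch '-0.0009 0.0002 0 0.5;-0.0017 0.0004 0 1;-0.0026 0.0005 0 1.5;-0.0035 0.0007 0 2;-0.0044 0.0009 0 2.5;-0.0053 0.001 0 3;-0.0061 0.0012 0 3.5;-0.0061 0.0012 0 3.5;-0.0061 0.0012 0 3.5;-0.0061 0.0012 0 3.5' >/dev/null && python3 g.py 2.4 && python3 -m inch '-0.0009 0.0002 0 0.5;-0.0017 0.0004 0 1;-0.0026 0.0005 0 1.5;-0.0035 0.0007 0 2;-0.0044 0.0009 0 2.5;-0.0053 0.001 0 3;-0.0061 0.0012 0 3.5;-0.0061 0.0012 0 3.5;-0.0061 0.0012 0 3.5;-0.0061 0.0012 0 3.5' >/dev/null && python3 g.py 2.4
```

```text
t 18.93 F_tool [ 0.35 -0.64 -0.57] stud->tcp in tool [ 21.9 100.3] a=13.49False
```

```bash
sed -i 's/sys.exit(abs(F\[0\])>float(sys.argv\[1\]))/sys.exit(int(F[0]>float(sys.argv[1])))/' g.py
python3 -m inch '-0.0009 0.0002 0 0.5;-0.0017 0.0004 0 1;-0.0026 0.0005 0 1.5;-0.0035 0.0007 0 2;-0.0044 0.0009 0 2.5;-0.0053 0.001 0 3;-0.0061 0.0012 0 3.5;-0.0061 0.0012 0 3.5;-0.0061 0.0012 0 3.5;-0.0061 0.0012 0 3.5' >/dev/null; python3 g.py 2.4 && python3 -m inch '-0.0009 0.0002 0 0.5;-0.0017 0.0004 0 1;-0.0026 0.0005 0 1.5;-0.0035 0.0007 0 2;-0.0044 0.0009 0 2.5;-0.0053 0.001 0 3;-0.0061 0.0012 0 3.5;-0.0061 0.0012 0 3.5;-0.0061 0.0012 0 3.5;-0.0061 0.0012 0 3.5' >/dev/null && python3 g.py 2.4 && python3 -m inch '-0.0009 0.0002 0 0.5;-0.0017 0.0004 0 1;-0.0026 0.0005 0 1.5;-0.0035 0.0007 0 2;-0.0044 0.0009 0 2.5;-0.0053 0.001 0 3;-0.0061 0.0012 0 3.5;-0.0061 0.0012 0 3.5;-0.0061 0.0012 0 3.5;-0.0061 0.0012 0 3.5' >/dev/null && python3 g.py 2.4 && python3 -m inch '-0.0009 0.0002 0 0.5;-0.0017 0.0004 0 1;-0.0026 0.0005 0 1.5;-0.0035 0.0007 0 2;-0.0044 0.0009 0 2.5;-0.0053 0.001 0 3;-0.0061 0.0012 0 3.5;-0.0061 0.0012 0 3.5;-0.0061 0.0012 0 3.5;-0.0061 0.0012 0 3.5' >/dev/null && python3 g.py 2.4
```

```text
t 19.77 F_tool [-0.18  0.23 -1.21] stud->tcp in tool [ 22.  100.3] a=17.00
t 20.60 F_tool [ 0.94  1.24 -0.16] stud->tcp in tool [ 22.  100.5] a=20.49
t 21.43 F_tool [0.27 0.49 0.46] stud->tcp in tool [ 22.1 100.4] a=23.99
t 22.27 F_tool [ 0.51  0.19 -0.01] stud->tcp in tool [ 22.3 100.4] a=27.49
```

```bash
python3 -m inch '-0.0009 0.0002 0 0.5;-0.0017 0.0004 0 1;-0.0026 0.0005 0 1.5;-0.0035 0.0007 0 2;-0.0044 0.0009 0 2.5;-0.0053 0.001 0 3;-0.0061 0.0012 0 3.5;-0.0061 0.0012 0 3.5;-0.0061 0.0012 0 3.5;-0.0061 0.0012 0 3.5' >/dev/null; python3 g.py 2.4 && python3 -m inch '-0.0009 0.0002 0 0.5;-0.0017 0.0004 0 1;-0.0026 0.0005 0 1.5;-0.0035 0.0007 0 2;-0.0044 0.0009 0 2.5;-0.0053 0.001 0 3;-0.0061 0.0012 0 3.5;-0.0061 0.0012 0 3.5;-0.0061 0.0012 0 3.5;-0.0061 0.0012 0 3.5' >/dev/null && python3 g.py 2.4 && python3 -m inch '-0.0009 0.0002 0 0.5;-0.0017 0.0004 0 1;-0.0026 0.0005 0 1.5;-0.0035 0.0007 0 2;-0.0044 0.0009 0 2.5;-0.0053 0.001 0 3;-0.0061 0.0012 0 3.5;-0.0061 0.0012 0 3.5;-0.0061 0.0012 0 3.5;-0.0061 0.0012 0 3.5' >/dev/null && python3 g.py 2.4 && python3 -m inch '-0.0009 0.0002 0 0.5;-0.0017 0.0004 0 1;-0.0026 0.0005 0 1.5;-0.0035 0.0007 0 2;-0.0044 0.0009 0 2.5;-0.0053 0.001 0 3;-0.0061 0.0012 0 3.5;-0.0061 0.0012 0 3.5;-0.0061 0.0012 0 3.5;-0.0061 0.0012 0 3.5' >/dev/null && python3 g.py 2.4 && python3 -m inch '-0.0009 0.0002 0 0.5;-0.0017 0.0004 0 1;-0.0026 0.0005 0 1.5;-0.0035 0.0007 0 2;-0.0044 0.0009 0 2.5;-0.0053 0.001 0 3;-0.0061 0.0012 0 3.5;-0.0061 0.0012 0 3.5;-0.0061 0.0012 0 3.5;-0.0061 0.0012 0 3.5' >/dev/null && python3 g.py 2.4
```

```text
t 23.10 F_tool [0.6  0.66 0.01] stud->tcp in tool [ 22.2 100.5] a=31.00
t 23.93 F_tool [ 1.97  0.51 -0.73] stud->tcp in tool [ 22.5 100.5] a=34.49
t 24.77 F_tool [ 4.76  0.42 -0.57] stud->tcp in tool [ 23.  100.5] a=37.98
```

```bash
python3 -m inch '-0.0005 0.0001 0 0.3;-0.001 0.0002 0 0.6;-0.0015 0.0003 0 0.9;-0.0021 0.0004 0 1.2;-0.0026 0.0005 0 1.5;-0.0026 0.0005 0 1.5;-0.0026 0.0005 0 1.5;-0.0026 0.0005 0 1.5;-0.0026 0.0005 0 1.5;-0.0026 0.0005 0 1.5' >/dev/null; python3 g.py 7 && python3 -m inch '-0.0005 0.0001 0 0.3;-0.0009 0.0002 0 0.5;-0.0009 0.0002 0 0.5;-0.0009 0.0002 0 0.5;-0.0009 0.0002 0 0.5;-0.0009 0.0002 0 0.5;-0.0009 0.0002 0 0.5;-0.0009 0.0002 0 0.5;-0.0009 0.0002 0 0.5;-0.0009 0.0002 0 0.5' >/dev/null && python3 g.py 7
```

```text
t 25.60 F_tool [ 5.89  0.23 -1.53] stud->tcp in tool [ 23.4 100.5] a=39.49
t 26.43 F_tool [ 5.57 -0.04 -0.57] stud->tcp in tool [ 23.7 100.5] a=39.99
```

```bash
python3 -m inch '-0.0005 0.0001 0 0.3;-0.001 0.0002 0 0.6;-0.0015 0.0003 0 0.9;-0.0021 0.0004 0 1.2;-0.0026 0.0005 0 1.5;-0.0026 0.0005 0 1.5;-0.0026 0.0005 0 1.5;-0.0026 0.0005 0 1.5;-0.0026 0.0005 0 1.5;-0.0026 0.0005 0 1.5' >/dev/null; python3 g.py 7.5 && python3 -m inch '-0.0005 0.0001 0 0.3;-0.0009 0.0002 0 0.5;-0.0009 0.0002 0 0.5;-0.0009 0.0002 0 0.5;-0.0009 0.0002 0 0.5;-0.0009 0.0002 0 0.5;-0.0009 0.0002 0 0.5;-0.0009 0.0002 0 0.5;-0.0009 0.0002 0 0.5;-0.0009 0.0002 0 0.5' >/dev/null && python3 g.py 7.5
```

```text
t 27.27 F_tool [ 6.91  0.32 -0.37] stud->tcp in tool [ 24.4 100.4] a=41.47
t 28.10 F_tool [ 7.64 -1.46 -1.1 ] stud->tcp in tool [ 24.7 100.4] a=41.97
```

```bash
python3 -m inch '-0.0005 0.0001 0 0.3;-0.001 0.0002 0 0.6;-0.0017 0.0004 0 1;-0.0017 0.0004 0 1;-0.0017 0.0004 0 1;-0.0017 0.0004 0 1;-0.0017 0.0004 0 1;-0.0017 0.0004 0 1;-0.0017 0.0004 0 1;-0.0017 0.0004 0 1' >/dev/null; python3 g.py 9 && python3 -m inch '-0.0005 0.0001 0 0.3;-0.0009 0.0002 0 0.5;-0.0009 0.0002 0 0.5;-0.0009 0.0002 0 0.5;-0.0009 0.0002 0 0.5;-0.0009 0.0002 0 0.5;-0.0009 0.0002 0 0.5;-0.0009 0.0002 0 0.5;-0.0009 0.0002 0 0.5;-0.0009 0.0002 0 0.5' >/dev/null && python3 g.py 9
```

```text
t 28.93 F_tool [ 8.24 -0.43 -1.94] stud->tcp in tool [ 25.1 100.4] a=42.96
t 29.77 F_tool [ 8.32  0.31 -1.45] stud->tcp in tool [ 25.4 100.4] a=43.45
```

```bash
python3 -m inch '-0.0005 0.0001 0 0.3;-0.001 0.0002 0 0.6;-0.0017 0.0004 0 1;-0.0017 0.0004 0 1;-0.0017 0.0004 0 1;-0.0017 0.0004 0 1;-0.0017 0.0004 0 1;-0.0017 0.0004 0 1;-0.0017 0.0004 0 1;-0.0017 0.0004 0 1' >/dev/null; python3 g.py 9.6 && python3 -m inch '-0.0005 0.0001 0 0.3;-0.0009 0.0002 0 0.5;-0.0009 0.0002 0 0.5;-0.0009 0.0002 0 0.5;-0.0009 0.0002 0 0.5;-0.0009 0.0002 0 0.5;-0.0009 0.0002 0 0.5;-0.0009 0.0002 0 0.5;-0.0009 0.0002 0 0.5;-0.0009 0.0002 0 0.5' >/dev/null && python3 g.py 9.6
```

```text
t 30.60 F_tool [ 9.04 -0.94 -1.58] stud->tcp in tool [ 26.  100.3] a=44.45
t 31.43 F_tool [ 9.09 -0.33 -1.54] stud->tcp in tool [ 26.2 100.3] a=44.94
```

One degree more, then hold and average over several readings.

```bash
python3 -m inch '-0.0005 0.0001 0 0.3;-0.001 0.0002 0 0.6;-0.0014 0.0003 0 0.8;-0.0014 0.0003 0 0.8;-0.0014 0.0003 0 0.8;-0.0014 0.0003 0 0.8;-0.0014 0.0003 0 0.8;-0.0014 0.0003 0 0.8;-0.0014 0.0003 0 0.8;-0.0014 0.0003 0 0.8' >/dev/null; for i in 1 2 3 4 5 6; do python3 g.py 20; python3 -c "from cell import env;env.read_camera('top')"; done; python3 g.py 20
```

```text
t 32.27 F_tool [ 9.55 -1.16 -1.74] stud->tcp in tool [ 26.6 100.3] a=45.73
t 32.32 F_tool [ 9.76 -1.79 -0.76] stud->tcp in tool [ 26.6 100.3] a=45.73
t 32.37 F_tool [ 9.22 -0.52 -0.91] stud->tcp in tool [ 26.6 100.3] a=45.72
t 32.42 F_tool [ 9.76 -0.26 -1.98] stud->tcp in tool [ 26.6 100.3] a=45.73
t 32.47 F_tool [ 9.46 -1.3  -1.78] stud->tcp in tool [ 26.6 100.3] a=45.73
t 32.52 F_tool [10.03 -0.42 -1.65] stud->tcp in tool [ 26.6 100.3] a=45.73
t 32.57 F_tool [10.3  -0.37 -1.84] stud->tcp in tool [ 26.6 100.3] a=45.73
```

```bash
python3 -m inch '-0.0005 0.0001 0 0.3;-0.0009 0.0002 0 0.5;-0.0009 0.0002 0 0.5;-0.0009 0.0002 0 0.5;-0.0009 0.0002 0 0.5;-0.0009 0.0002 0 0.5;-0.0009 0.0002 0 0.5;-0.0009 0.0002 0 0.5;-0.0009 0.0002 0 0.5;-0.0009 0.0002 0 0.5' >/dev/null; for i in 1 2 3; do python3 g.py 20; python3 -c "from cell import env;env.read_camera('top')"; done
python3 -m inch '0.002 0 0 0;0.004 0 0 0;0.008 0 0 0;0.014 0 0 0;0.02 0 0 0;0.03 0 0 0;0.04 0 0 0;0.04 0 0 0;0.04 0 -0.02 0;0.04 0 -0.05 0' >/dev/null;python3 -m inch '0 0 -0.03 0;0 0 -0.06 0;0.03 0 -0.08 0;0.06 0 -0.1 0;0.09 0 -0.12 0;0.12 0 -0.12 0;0.12 0 -0.12 0;0.12 0 -0.12 0;0.12 0 -0.12 0;0.12 0 -0.12 0' >/dev/null; python3 g.py 20
python3 - <<'E'
from h import *
i=env.read_camera("top")[:,:,::-1]
j=env.read_camera("side")[:,:,::-1]
a=cv2.resize(i[140:200,265:385],None,fx=5,fy=5,interpolation=cv2.INTER_CUBIC)
b=cv2.resize(j[155:215,265:385],None,fx=5,fy=5,interpolation=cv2.INTER_CUBIC)
cv2.imwrite("pics/t7.png",np.vstack([a,b])[:600])
E
```

```text
t 33.40 F_tool [ 9.9  -0.93 -1.27] stud->tcp in tool [ 26.9 100.3] a=46.22
t 33.45 F_tool [10.67 -1.57 -1.48] stud->tcp in tool [ 26.9 100.2] a=46.22
t 33.50 F_tool [ 9.28 -1.41 -1.52] stud->tcp in tool [ 26.9 100.2] a=46.22
t 35.22 F_tool [-1.19  0.39 -0.69] stud->tcp in tool [180.9  99.3] a=46.43
```

View pics/t7.png

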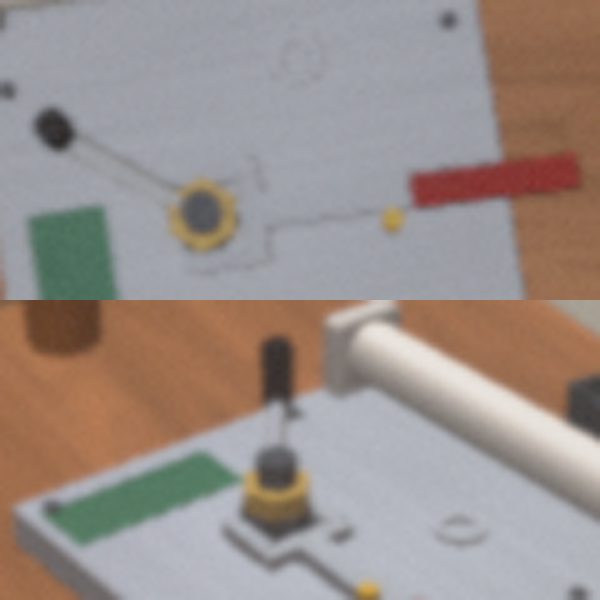

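```bash
python3 -c "
from cell import env
print(env.job_done())"
```

```text
the job is handed in; nothing more can be done
None
```

The job is handed in at about 35 s. The spanner sits on the lower nut with its neck against the brace post. The jam nut is seated and was nipped up to about 10 N at the knob (highest reading 10.7 N). The arm is clear of everything, and I moved nothing else.

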